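Torque the light-path cell's clamp nut and open its shutter

ROBOT

A 7-joint arm with a two-finger parallel gripper is mounted at the origin on a cart in front of the work surface, level with it; the furniture and walls round the work are solid. World frame = base frame: x ahead of the robot, y to its left, z up, the work surface at z = 0. Lengths are in m, angles in rad, forces in N, time in s.
With the tool pointing down it reaches from about 0.4 to 0.85 m from the base axis. Payload 4.4 kg.
Tool frame: the origin (TCP) lies on the centre line of the jaws, within the pads' length; the fingertips stand 22 mm ahead of it and the grasp point (between the pads) lies 3 mm ahead of it (robot.finger_overhang is the distance from the TCP to the fingertips, in m); x points along the fingers, y is the direction in which the jaws open and shut, and the axes are right-handed (so a half turn about x gives the same grasp; the last joint's range is limited). The gripper opens to 94 mm and grips with 3 to 60 N. Pads are 16 mm wide; open, the fingers measure 119 mm over their backs; the gripper's body (75 mm by 177 mm) begins 78 mm behind the grasp point.
Start: joints at [-1.166, 0.628, 0.038, 1.517, -0.027, 0.996, -0.02], TCP at [0.295, 0.579, 0.227] pointing down, gripper open.
Joint ranges: [-3.06, 3.06], [-0.37, 2.12], [-1.25, 1.32], [0.18, 2.47], [-1.1, 4.24], [0.23, 1.98], [-2.94, 2.94]. Speed limits (rad/s): [2.57, 2.57, 3.14, 3.14, 3.14, 3.14, 3.14].

INTERFACE

Orientations are given as a unit quaternion [w, x, y, z].
In Python, from rig import status, cams, sign_off, robot gives the robot as it stands. The module is installed in compiled form; this text tells all that it offers.
- The arm moves only by the shell command python3 -m creep 'ROWS'. ROWS is JSON, a list of rows, each an object of numbers: "dx", "dy", "dz": the shift along the tool's x, y, z in mm; "yaw": the turn about the tool's x in degrees; "hand": the closure, from -1 (fully open) to 1 (shut). A call has 1 to 12 rows; each row shifts and turns the commanded pose from where the row before left it, along the tool's axes as they then stand; what a row does not reach is not made up. A row lasts 1/12 s, in which the tool goes at most 41.7 mm and 7.16 degrees, less where a joint would pass 70% of its speed; a pose out of reach is approached as far as the arm can. A call is refused whole if a number of a shift passes 41.7 or a number of a turn 7.16, either way. A call with a gripper value outside its range is refused whole. The fingers move at their own pace and stop on an object; the grip force is fixed at half the most. Time passes only in rows, so rows that do not move let the fingers close. It gives the time, the measured TCP pose, the force and the opening at its end, in the units of the state.
- status.get_state(): the state, without advancing time (a new reading comes with each control period).
- cams.snapshot(name): name is "side" or "top"; returns a dict with "img" (400x640x3 uint8, blue, green, red), "depth" (400x640 float32, m along the optical axis (not along the pixel's ray), 0 where there is no reading), "fx", "fy", "cx", "cy" (pixels), "k1" (the pictures are not rectified: a ray, as slopes to the right and down, at radius r is drawn at 1 + k1 r^2 times it, then the intrinsics apply), "extrinsics" (4x4, takes a point from camera to world coordinates). Camera axes: x right, y down, z forward; pixel columns grow to the right and rows downward; lengths in m; the calibration is good to about 2 mm. A picture is of the moment at which its call begins.
- sign_off(): hands the job in, once; it reports no verdict.
The state is a dict: "clock": time; "joint_pos": joint angles; "qd": joint speeds; "joint_efforts": joint torques, N m; "tool_pos": TCP position; "tcp_rot": TCP orientation; "ft_force": force on the tool from outside, world axes, zero at the start; "wrist_torque": the same for the moment, N m; "grip_width": opening from 0.0 (shut) to 1.0 (fully open).
Only numpy, scipy, OpenCV 4.12 (cv2) and the standard library are available. Lean on these libraries where they do the work, as an engineer would, in place of code of your own. Each camera call takes 0.05 s, during which the arm holds its last target.

TASK

Bring the light-path cell into service: first take the container (one of the two screw-cap bottles or the white tub) that stands in the swing of the click wrench and stand it upright in the white tray. Then push the wrench handle clockwise (seen from above) until the nut is tight and the wrench clicks, its handle giving way at the joint, go no further and let the handle go. Last, slide the shutter plate to the left, by its tab, to its very next stop, where its open hole lies over the port; leave everything else where it is.

Things in the scene. Friction and masses are not known exactly. Their poses are not given: they have to be found in the camera images.
- cell: light-path cell, screwed down: base plate 18 mm thick (own x -47 to 118 mm, y -75 to 75 mm) with clamp body, nut and wrench; behind them a grey housing 42 x 110 mm, 120 mm high, centred at x = 88 mm, the shutter plate before it at x = 61 mm. Origin on the bench under the nut's axis; own x runs from nut to housing (away from the robot, within 0.4 rad), y to its left, z up.
- wrench_grip (a point): middle of the wrench's black grip, 135 mm from the nut's axis. The wrench sits on the nut and stays on it: a level bar reaching 183 mm out from the nut's axis on the robot's side, its centre line 57.5 mm above the bench; grip 21 mm in diameter, 94 to 176 mm from the axis; breakaway joint 36 mm from the axis. The point's own x points along the bar towards the nut.
- clamp_nut (a joint): turn of nut and wrench, rad, growing clockwise seen from above (tightening). Starts at 0.08 to 0.5, runs with light friction (about 2 N at the grip), comes up hard, tight, at 1.25; stays where it is left. At a, the wrench points 0.75 - a rad anticlockwise (from above) of the cell's own -x.
- wrench_handle (a joint): give of the wrench's breakaway joint, rad, growing clockwise: 0 = straight. A sprung cam holds it straight until about 9 N is pushed at mid-grip, reached only once the nut is tight; then it gives with falling force (about 6 N at 0.3). From 0.12 it has clicked; over 0.34 it is strained (hard end 0.40). Springs back straight when let go.
- shutter_tab (a point): black tab on the top edge of the shutter plate, 16 mm wide (along the cell's y), 7 mm thick, 124 to 154 mm above the bench; this point at its middle, 141 mm up. The plate slides only along the cell's own y, its top edge level with the housing's top (127 mm at the tab's foot).
- shutter (a joint): position of the shutter plate, m, growing to the cell's own +y (left). Sprung stops at 0 (port covered; the start), 0.026 (open hole over the port) and 0.052 (dark filter over the port). Between them a hump of about 6 N; past half-way (0.013) the plate snaps on by itself into the next stop.
- port (a point): centre of the round light port in the housing's front, 76 mm above the bench, on the cell's own x axis
- tray: low white tray, fixed, 198 mm (own x) by 268 mm (own y), rim 15 mm high, floor 4 mm up; origin at the centre of its underside; the flat floor is about 150 by 220 mm
- bottle_a_mid (a point): centre (half-way up) of a glass bottle with orange screw cap, 46 mm in diameter, 97 mm tall (cap 40 mm across, from 73 mm up), 0.12 kg. Any one of bottle_a, bottle_b and tub may be the one in the wrench's swing, about 140 mm from the nut's axis on the robot's side, ahead of the handle; the other two stand to the left of the cell.
- bottle_b_mid (a point): a second bottle like bottle_a; its centre
- tub_mid (a point): white screw-top tub, 62 mm in diameter, 88 mm tall (lid 54 mm in diameter, from 68 mm up), about 0.08 kg; the point is its centre, half-way up
- timer: bench timer, 62 x 62 x 21 mm, lying at the back; origin under its centre; a bystander
- tape: roll of tape lying flat, 96 mm in diameter, 25 mm high; origin under its centre; a bystander
- vial: small open glass vial, 28 mm in diameter, 54 mm tall, standing close to the right of the cell; origin under its centre; a bystander
- cap: orange screw cap, 31 mm in diameter, 14 mm high, lying under the wrench's swing, which passes over it; origin under its centre; a bystander

How it is judged:
On the way, in this order (a step that is already met when the one before it is completed fails the run):
1. a bottle or the tub stands upright in the tray (((x of bottle_a_mid in the frame of tray between -0.085 and 0.085 m and y of bottle_a_mid in the frame of tray between -0.12 and 0.12 m and z of bottle_a_mid in the frame of tray between 0.0425 and 0.0605 m and angle between bottle_a_mid's own z axis and vertical below 0.15 rad) or (x of bottle_b_mid in the frame of tray between -0.085 and 0.085 m and y of bottle_b_mid in the frame of tray between -0.12 and 0.12 m and z of bottle_b_mid in the frame of tray between 0.0425 and 0.0605 m and angle between bottle_b_mid's own z axis and vertical below 0.15 rad) or (x of tub_mid in the frame of tray between -0.085 and 0.085 m and y of tub_mid in the frame of tray between -0.12 and 0.12 m and z of tub_mid in the frame of tray between 0.038 and 0.056 m and angle between tub_mid's own z axis and vertical below 0.15 rad))), for 0.2 s.
2. the nut is tight and the wrench has clicked (its joint has given by 0.12 rad or more) (value of joint clamp_nut above 1.17 rad and value of joint wrench_handle above 0.12 rad), for 0.02 s.
3. the shutter has clicked into its middle stop (value of joint shutter between 0.023 and 0.029 m), for 0.3 s.
At the end, for the whole second after the job is handed in: Nut within 0.08 rad of tight; wrench handle let go and straight (give under 0.06 rad); shutter within 3 mm of its middle stop; each bottle and the tub upright (0.15 rad), on the tray's floor (centre within 85 mm in x, 120 mm in y of the tray's) or within 20 mm of its start (all of step 3 and value of joint clamp_nut above 1.17 rad and value of joint wrench_handle below 0.06 rad and ((x of bottle_a_mid in the frame of tray between -0.085 and 0.085 m and y of bottle_a_mid in the frame of tray between -0.12 and 0.12 m and z of bottle_a_mid in the frame of tray between 0.0425 and 0.0605 m and angle between bottle_a_mid's own z axis and vertical below 0.15 rad) or (distance of bottle_a_mid from where it was at the start of the episode below 0.02 m and angle between bottle_a_mid's own z axis and vertical below 0.15 rad)) and ((x of bottle_b_mid in the frame of tray between -0.085 and 0.085 m and y of bottle_b_mid in the frame of tray between -0.12 and 0.12 m and z of bottle_b_mid in the frame of tray between 0.0425 and 0.0605 m and angle between bottle_b_mid's own z axis and vertical below 0.15 rad) or (distance of bottle_b_mid from where it was at the start of the episode below 0.02 m and angle between bottle_b_mid's own z axis and vertical below 0.15 rad)) and ((x of tub_mid in the frame of tray between -0.085 and 0.085 m and y of tub_mid in the frame of tray between -0.12 and 0.12 m and z of tub_mid in the frame of tray between 0.038 and 0.056 m and angle between tub_mid's own z axis and vertical below 0.15 rad) or (distance of tub_mid from where it was at the start of the episode below 0.02 m and angle between tub_mid's own z axis and vertical below 0.15 rad))); the robot touches nothing.
It fails at once if the wrench is pushed on beyond its click (joint over 0.34 rad) (value of joint wrench_handle above 0.34 rad).
It fails at once if the timer, tape, vial or cap is pushed more than 30 mm or the vial tipped (distance of any of timer, tape, vial, cap from where it was at the start of the episode above 0.03 m or angle between vial's own z axis and vertical above 0.5 rad).
It also fails if it takes over 70 s, if anything falls off the work surface, if the arm or the gripper's body presses on something with over 40 N, if the wrist force passes 120 N, or if a joint passes its speed limit or range.

## Working session

There is one attempt and no reset: what is moved stays moved. The work goes in short steps, Python scripts to look and compute and a shell command to move; the robot and the scene stay as the last step left them, time stands still between calls to the robot, and variables do not carry over. Pictures are saved under pics/ and viewed, and the job is handed in when it is done.

```bash
mkdir -p pics; cat > h.py <<'E'
import numpy as np, cv2
from rig import status, cams
def snap(n,tag):
    s=cams.snapshot(n); cv2.imwrite(f'pics/{tag}.png',s['img']); np.savez(f'/tmp/{tag}.npz',**s); return s
def K(s): return np.array([[s['fx'],0,s['cx']],[0,s['fy'],s['cy']],[0,0,1]],float), np.array([s['k1'],0,0,0,0],float)
def ray(s,uv):
    k,d=K(s); p=cv2.undistortPoints(np.array(uv,float).reshape(-1,1,2),k,d).reshape(-1,2)
    E=np.array(s['extrinsics']); r=np.c_[p,np.ones(len(p))]@E[:3,:3].T
    return E[:3,3],r
def onz(s,uv,z):
    o,r=ray(s,uv); return o+r*((z-o[2])/r[:,2])[:,None]
def proj(s,P):
    k,d=K(s); E=np.linalg.inv(np.array(s['extrinsics']))
    return cv2.projectPoints(np.array(P,float).reshape(-1,1,3),cv2.Rodrigues(E[:3,:3])[0],E[:3,3],k,d)[0].reshape(-1,2)
def cloud(s):
    h,w=s['depth'].shape; u,v=np.meshgrid(np.arange(w),np.arange(h))
    o,r=ray(s,np.c_[u.ravel(),v.ravel()]); return (o+r*s['depth'].ravel()[:,None]).reshape(h,w,3)
E
python3 - <<'E'
from h import *
for n in('top','side'):
    s=snap(n,n+'0'); print(n,s['fx'],s['cx'],s['cy'],s['k1'],np.round(s['extrinsics'],3).tolist())
st=status.get_state(); print(st)
E
```

```text
top 416.412960630373 316.29293201949696 199.1627124335224 0.020878952759020443 [[-0.019, -0.99, 0.141, 0.411], [-1.0, 0.019, -0.002, 0.024], [-0.0, -0.141, -0.99, 1.395], [0.0, 0.0, 0.0, 1.0]]
side 369.9139318270318 322.7532413648466 202.45525815621016 0.018300995374900392 [[0.822, -0.24, 0.516, 0.071], [-0.569, -0.363, 0.738, -0.676], [0.01, -0.9, -0.435, 0.551], [0.0, 0.0, 0.0, 1.0]]
{'clock': 0.1, 'joint_pos': array([-1.16578807,  0.62921229,  0.03843686,  1.51822414, -0.02700204,
        0.99632183, -0.01997893]), 'qd': array([-1.98135946e-03, -1.48352880e-03,  7.55037753e-05, -2.37011700e-03,
       -1.70376804e-03,  2.54528081e-04, -5.21478131e-04]), 'joint_efforts': array([ 3.48541471e-03, -5.50798881e+01,  1.14750043e+00, -1.87116319e+01,
       -5.22491173e-02,  1.92525383e-02,  3.18403829e-05]), 'tool_pos': array([0.29456384, 0.57881177, 0.22668673]), 'tcp_rot': array([ 0.68747346,  0.16434609,  0.68774037, -0.16548049]), 'ft_force': array([ 0.45889704, -0.08528694,  0.79875272]), 'wrist_torque': array([-0.04825382, -0.01387492, -0.05379321]), 'grip_width': 1.0019066117638948}
```

View pics/top0.png

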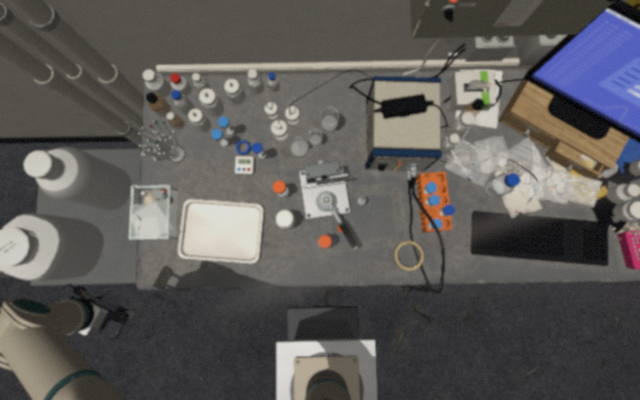

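View pics/side0.png

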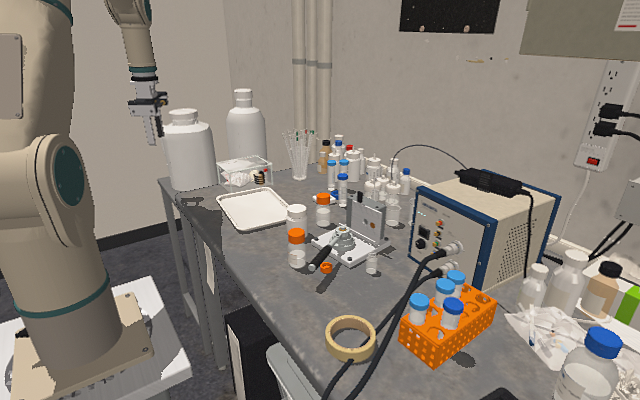

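Top view: the wrench runs from the nut (325,202) to (355,247). An orange-capped bottle at (325,241) is in its swing, the second bottle is at (280,187), the tub at (285,219), the tray at (221,231) and the vial at (362,201). I'll zoom in and measure.

```bash
python3 - <<'E'
from h import *
t=np.load('/tmp/top0.npz'); s=np.load('/tmp/side0.npz')
cv2.imwrite('pics/tz.png',cv2.resize(t['img'][140:290,165:385],None,fx=3.6,fy=3.6,interpolation=cv2.INTER_CUBIC))
cv2.imwrite('pics/sz.png',cv2.resize(s['img'][150:300,210:410],None,fx=4,fy=4,interpolation=cv2.INTER_CUBIC))
E
```

```text
(no output)
```

View pics/tz.png

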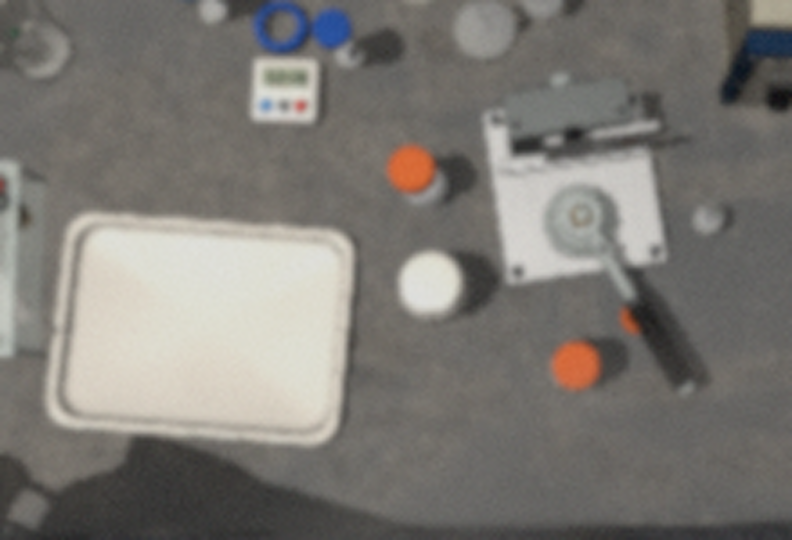

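View pics/sz.png

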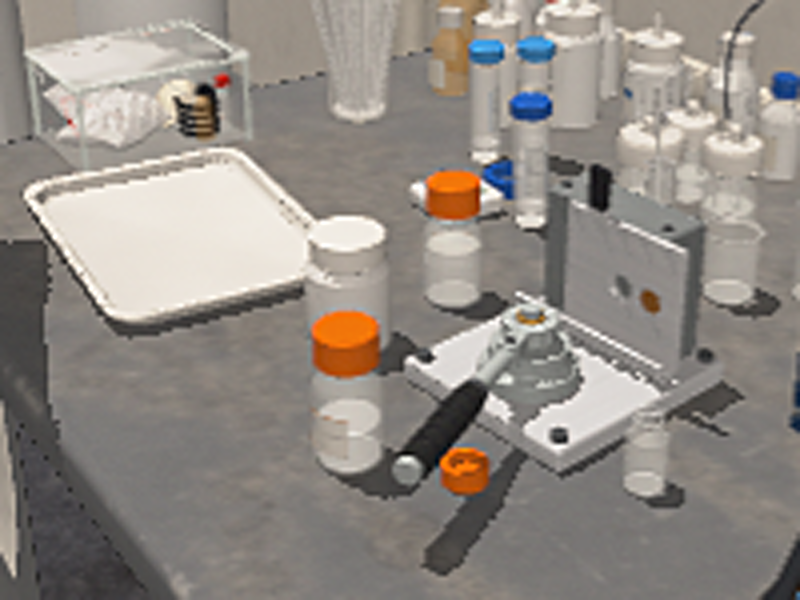

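The zoomed views confirm this. The bottle in the swing has its cap at (576,365) in the zoomed top view, the loose cap lies under the grip at (632,320), and the tab is at (598,187) in the zoomed side view.

```bash
python3 - <<'E'
from h import *
t=dict(np.load('/tmp/top0.npz')); s=dict(np.load('/tmp/side0.npz'))
def tz(x,y): return (165+(x+.5)/3.6-.5,140+(y+.5)/3.6-.5)
def sz(x,y): return (210+(x+.5)/4-.5,150+(y+.5)/4-.5)
def blobs(s,lo,hi,mn):
    hsv=cv2.cvtColor(s['img'],cv2.COLOR_BGR2HSV); m=cv2.inRange(hsv,lo,hi)
    n,l,st,c=cv2.connectedComponentsWithStats(m)
    return [(c[i],st[i]) for i in range(1,n) if st[i,4]>mn]
for c,q in blobs(t,(3,150,120),(18,255,255),8):
    if 170<c[0]<380: print('orange',c,q, onz(t,c,.097),onz(t,c,.014))
tub=tz(431,284); print('tub',onz(t,tub,.088))
# tray rim outer corners
cs=[(62,215),(357,235),(340,443),(48,422)]
T=onz(t,[tz(*c) for c in cs],.015); print('tray',T, T.mean(0))
# base plate corners
P=onz(t,[tz(*c) for c in [(668,258),(507,285)]],.018); print('plate front corners R,L',P)
print('back left vis',onz(t,[tz(485,113)],.018))
print('screws',onz(t,[tz(656,251),tz(517,271)],.020))
print('nut',onz(t,[tz(580,215)],.075))
print('grip tip',onz(t,[tz(686,387)],.0575), 'joint',onz(t,[tz(632,298)],.0575))
print('housing top front edge?',onz(t,[tz(510,140),tz(665,120),tz(505,95),tz(625,80)],.12))
print('tab top',onz(t,[tz(574,132)],.154),)
# side
o,r=ray(s,[sz(598,187)])
print('tab ray z.141',onz(s,[sz(598,187)],.141))
C=cloud(s)
for n,p in dict(tab=(598,187),tab2=(597,180),cap=(345,342),tip=(408,468),nut=(530,316),vial=(647,470)).items():
    u,v=np.round(sz(*p)).astype(int); print(n,C[v,u])
print('vial top',onz(t,[tz(709,219)],.03))
E
```

```text
orange [278.79487179 186.47008547] [273 181  13  12 117] [[0.6379641  0.13851512 0.097     ]] [[0.65248425 0.14585291 0.014     ]]
orange [339.33333333 229.08333333] [338 227   4   5  12] [[ 0.49965909 -0.04914386  0.097     ]] [[ 0.50533265 -0.05380957  0.014     ]]
orange [324.74358974 240.7008547 ] [319 235  12  12 117] [[ 0.46450803 -0.00290813  0.097     ]] [[ 0.46793318 -0.0046164   0.014     ]]
tub [[0.5368222 0.1224685 0.088    ]]
tray [[0.61480435 0.46944608 0.015     ]
 [0.59078888 0.19619693 0.015     ]
 [0.40045402 0.21184952 0.015     ]
 [0.42481199 0.47699766 0.015     ]] [0.50771481 0.33862255 0.015     ]
plate front corners R,L [[ 0.5634357  -0.09128411  0.018     ]
 [ 0.54128338  0.05776709  0.018     ]]
back left vis [[0.70325651 0.07584079 0.018     ]]
screws [[ 0.56992136 -0.08024863  0.02      ]
 [ 0.55385254  0.04830661  0.02      ]]
nut [[ 0.59706216 -0.00949839  0.075     ]]
grip tip [[ 0.44385391 -0.10036524  0.0575    ]] joint [[ 0.52373905 -0.05471626  0.0575    ]]
housing top front edge? [[ 0.65737573  0.05069371  0.12      ]
 [ 0.6723916  -0.08384295  0.12      ]
 [ 0.69720199  0.05440152  0.12      ]
 [ 0.70849919 -0.05014258  0.12      ]]
tab top [[ 0.65661387 -0.00403473  0.154     ]]
tab ray z.141 [[ 0.65949039 -0.0032624   0.141     ]]
tab [ 0.65516068 -0.00763336  0.14487898]
tab2 [ 0.65834382 -0.00375602  0.14547965]
cap [ 0.45483056 -0.01870772  0.09789897]
tip [ 0.44228266 -0.10724344  0.06340366]
nut [ 0.59619064 -0.01551107  0.06773066]
vial [ 0.59167343 -0.13916988  0.02269095]
vial top [[ 0.59740971 -0.12903669  0.03      ]]
```

```bash
cat >> h.py <<'E'
from scipy.spatial.transform import Rotation as R
def tool():
    st=status.get_state(); q=st['tcp_rot']; M=R.from_quat([q[1],q[2],q[3],q[0]]).as_matrix(); return st,M
def to(p):
    st,M=tool(); d=np.array(p)-st['tool_pos']; print('tool',np.round(st['tool_pos'],4),'need mm (tool axes)',np.round(M.T@d*1000,1),'F',np.round(st['ft_force'],1),'t',round(st['clock'],2))
E
python3 - <<'E'
from h import *
st,M=tool(); print(np.round(M,3))
s=dict(np.load('/tmp/side0.npz')); t=dict(np.load('/tmp/top0.npz'))
def sz(x,y): return (210+(x+.5)/4-.5,150+(y+.5)/4-.5)
print('cap top centre side',onz(s,[sz(345,328)],.097))
print(proj(s,[[.4645,-.003,.097],[.4645,-.003,0]])*4-np.array([840,600]))
print('btl b top',onz(s,[sz(453,185)],.097),'tub',onz(s,[sz(346,233)],.088))
print('tip',onz(s,[sz(408,468)],.0575),'nut',onz(s,[sz(530,316)],.08),onz(t,[(165+580/3.6,140+215/3.6)],.08))
to([.4645,-.003,.2])
E
```

```text
[[-0.001  0.454  0.891]
 [-0.001  0.891 -0.454]
 [-1.    -0.002  0.   ]]
cap top centre side [[ 0.46353187 -0.00358786  0.097     ]]
[[344.37267187 325.64333095]
 [347.5459835  458.09931445]]
btl b top [[0.63593768 0.1303272  0.097     ]] tub [[0.53931009 0.12174842 0.088     ]]
tip [[ 0.44685417 -0.09868962  0.0575    ]] nut [[ 0.58430074 -0.03093094  0.08      ]] [[ 0.59517241 -0.01049708  0.08      ]]
tool [0.2946 0.5788 0.2267] need mm (tool axes) [  27.4 -441.4  415.3] F [ 0.5 -0.1  0.8] t 0.1
```

```bash
python3 -m creep '[{"yaw":6.4},{"yaw":6.4},{"yaw":6.4},{"yaw":6.4},{"yaw":6.4}]'; python3 -c "
from h import *
to([.464,-.003,.2])"
```

```text
tool [0.2946 0.5788 0.2267] need mm (tool axes) [  27.4 -441.6  414.9] F [ 0.5 -0.1  0.8] t 0.1validation failed for argument at $[0]...
```

```bash
python3 -m creep '[{"dx":0,"dy":0,"dz":0,"yaw":6.4,"hand":-1},{"dx":0,"dy":0,"dz":0,"yaw":6.4,"hand":-1},{"dx":0,"dy":0,"dz":0,"yaw":6.4,"hand":-1},{"dx":0,"dy":0,"dz":0,"yaw":6.4,"hand":-1},{"dx":0,"dy":0,"dz":0,"yaw":6.4,"hand":-1}]'; python3 -c "
from h import *
to([.464,-.003,.2])"
```

```text
clock: 0.52
tool_pos: [0.2946, 0.579, 0.227]
tcp_rot: [0.615, 0.349, 0.615, -0.35]
ft_force: [0.6, -0.5, -0.9]
grip_width: 1.001
tool [0.2946 0.579  0.227 ] need mm (tool axes) [  27.4 -151.5  586.9] F [ 0.6 -0.5 -0.9] t 0.52
```

```bash
python3 -m creep '[{"dx":0,"dy":-9.5,"dz":36,"yaw":0,"hand":-1},{"dx":0,"dy":-9.5,"dz":36,"yaw":0,"hand":-1},{"dx":0,"dy":-9.5,"dz":36,"yaw":0,"hand":-1},{"dx":0,"dy":-9.5,"dz":36,"yaw":0,"hand":-1},{"dx":0,"dy":-9.5,"dz":36,"yaw":0,"hand":-1},{"dx":0,"dy":-9.5,"dz":36,"yaw":0,"hand":-1},{"dx":0,"dy":-9.5,"dz":36,"yaw":0,"hand":-1},{"dx":0,"dy":-9.5,"dz":36,"yaw":0,"hand":-1},{"dx":0,"dy":-9.5,"dz":36,"yaw":0,"hand":-1},{"dx":0,"dy":-9.5,"dz":36,"yaw":0,"hand":-1},{"dx":0,"dy":-9.5,"dz":36,"yaw":0,"hand":-1},{"dx":0,"dy":-9.5,"dz":36,"yaw":0,"hand":-1}]'; python3 -c "
from h import *
to([.464,-.003,.2])"
```

```text
clock: 1.52
tool_pos: [0.4197, 0.1486, 0.2274]
tcp_rot: [0.615, 0.348, 0.616, -0.348]
ft_force: [0.3, -0.0, 0.7]
grip_width: 0.997
tool [0.4197 0.1486 0.2274] need mm (tool axes) [ 27.4 -40.2 152.7] F [ 0.3 -0.   0.7] t 1.52
```

```bash
python3 -m creep '[{"dx":0,"dy":-9.5,"dz":36,"yaw":0,"hand":-1},{"dx":0,"dy":-9.5,"dz":36,"yaw":0,"hand":-1},{"dx":0,"dy":-9.5,"dz":36,"yaw":0,"hand":-1},{"dx":0,"dy":-9.5,"dz":36,"yaw":0,"hand":-1},{"dx":0,"dy":0,"dz":0,"yaw":0,"hand":-1},{"dx":0,"dy":0,"dz":0,"yaw":0,"hand":-1}]'; python3 -c "
from h import *
to([.464,-.003,.063])"
```

```text
clock: 2.02
tool_pos: [0.4615, 0.005, 0.2273]
tcp_rot: [0.615, 0.35, 0.615, -0.35]
ft_force: [-0.1, 0.3, -0.3]
grip_width: 0.998
tool [0.4615 0.005  0.2273] need mm (tool axes) [164.3  -1.8   8.1] F [-0.1  0.3 -0.3] t 2.02
```

```bash
python3 -m creep '[{"dx":0,"dy":-2,"dz":8,"yaw":0,"hand":-1},{"dx":20,"dy":0,"dz":0,"yaw":0,"hand":-1},{"dx":24,"dy":0,"dz":0,"yaw":0,"hand":-1},{"dx":24,"dy":0,"dz":0,"yaw":0,"hand":-1},{"dx":0,"dy":0,"dz":0,"yaw":0,"hand":-1}]'; python3 -c "
from h import *
snap('side','s1');s=snap('top','t1')
i=s['img'][140:290,225:425];cv2.imwrite('pics/t1z.png',cv2.resize(i,None,fx=4,fy=4))
to([.464,-.003,.063])"
```

```text
clock: 2.43
tool_pos: [0.461, 0.001, 0.1563]
tcp_rot: [0.614, 0.346, 0.618, -0.348]
ft_force: [-0.0, -0.1, -0.9]
grip_width: 0.999
tool [4.633e-01 4.000e-04 1.592e-01] need mm (tool axes) [96.2 -1.   3.4] F [0.6 0.4 0.1] t 2.53
```

View pics/s1.png

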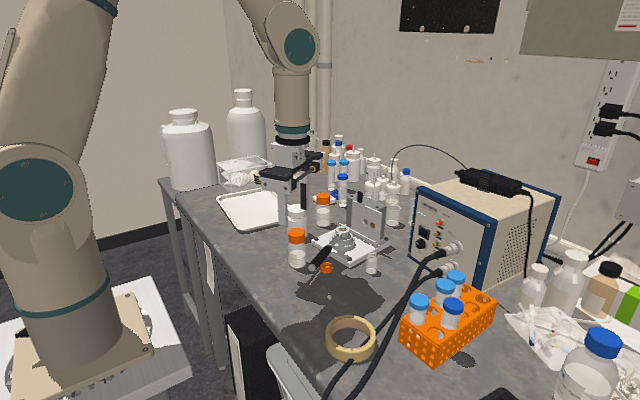

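```bash
python3 -c "
from h import *
s=dict(np.load('/tmp/s1.npz'))
print(proj(s,[[.463,0,.159],[.463,0,.137],[.463+.86*.047,.024,.137],[.463-.86*.047,-.024,.137],[.463,0,.23]]))
cv2.imwrite('pics/s1z.png',cv2.resize(s['img'][120:280,220:380],None,fx=3.7,fy=3.7))
t=dict(np.load('/tmp/t1.npz'));print(proj(t,[.463,0,.159]))
"
```

```text
[[294.33837287 208.26096845]
 [294.5511363  216.51158747]
 [303.60149619 208.51930473]
 [284.66910816 225.23782577]
 [293.61483622 180.35293082]]
[[324.18348415 240.35444115]]
```

View pics/s1z.png

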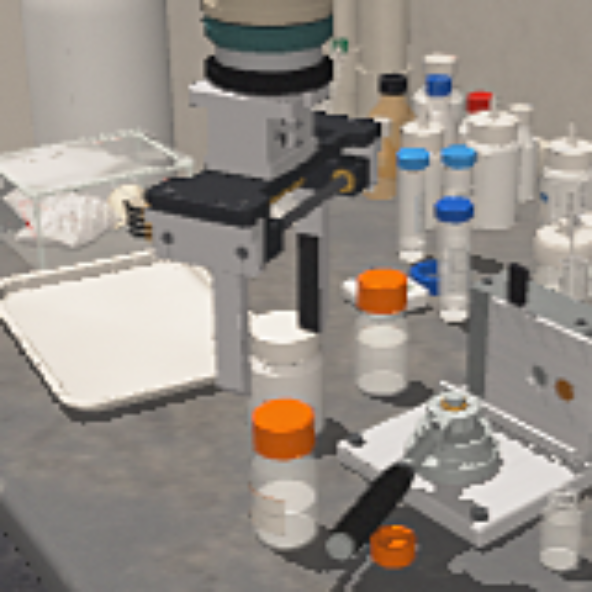

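View pics/t1z.png

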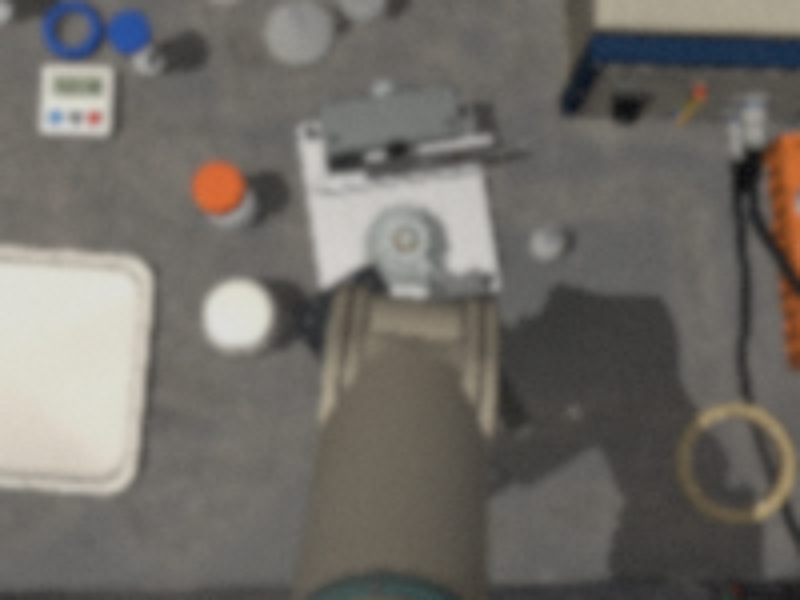

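```bash
python3 -m creep '[{"dx":16,"dy":-1,"dz":3,"yaw":0,"hand":-1},{"dx":16,"dy":0,"dz":0,"yaw":0,"hand":-1},{"dx":16,"dy":0,"dz":0,"yaw":0,"hand":-1},{"dx":16,"dy":0,"dz":0,"yaw":0,"hand":-1},{"dx":16,"dy":0,"dz":0,"yaw":0,"hand":-1},{"dx":14,"dy":0,"dz":0,"yaw":0,"hand":-1},{"dx":0,"dy":0,"dz":0,"yaw":0,"hand":-1},{"dx":0,"dy":0,"dz":0,"yaw":0,"hand":-1}]'; python3 -c "
from h import *
to([.464,-.003,.063])"
```

```text
clock: 3.2
tool_pos: [0.4652, -0.0032, 0.0663]
tcp_rot: [0.616, 0.348, 0.615, -0.348]
ft_force: [-0.7, 0.0, -0.2]
grip_width: 1.001
tool [ 0.4652 -0.0032  0.0663] need mm (tool axes) [ 3.3 -0.9 -0.8] F [-0.7  0.  -0.2] t 3.2
```

```bash
python3 -m creep '[{"dx":8,"dy":-1,"dz":-1,"yaw":0,"hand":-1},{"dx":0,"dy":0,"dz":0,"yaw":0,"hand":0.3},{"dx":0,"dy":0,"dz":0,"yaw":0,"hand":1},{"dx":0,"dy":0,"dz":0,"yaw":0,"hand":1},{"dx":0,"dy":0,"dz":0,"yaw":0,"hand":1},{"dx":0,"dy":0,"dz":0,"yaw":0,"hand":1},{"dx":0,"dy":0,"dz":0,"yaw":0,"hand":1},{"dx":0,"dy":0,"dz":0,"yaw":0,"hand":1},{"dx":0,"dy":0,"dz":0,"yaw":0,"hand":1},{"dx":0,"dy":0,"dz":0,"yaw":0,"hand":1},{"dx":0,"dy":0,"dz":0,"yaw":0,"hand":1},{"dx":0,"dy":0,"dz":0,"yaw":0,"hand":1}]'
```

```text
clock: 4.2
tool_pos: [0.4636, -0.0032, 0.0576]
tcp_rot: [0.616, 0.348, 0.615, -0.348]
ft_force: [0.3, 0.3, 1.1]
grip_width: 0.478
```

```bash
python3 -m creep '[{"dx":-6,"dy":0,"dz":0,"yaw":0,"hand":1},{"dx":-14,"dy":0,"dz":0,"yaw":0,"hand":1},{"dx":-22,"dy":0,"dz":0,"yaw":0,"hand":1},{"dx":-22,"dy":0,"dz":0,"yaw":0,"hand":1},{"dx":-22,"dy":0,"dz":0,"yaw":0,"hand":1},{"dx":-22,"dy":0,"dz":0,"yaw":0,"hand":1},{"dx":-22,"dy":0,"dz":0,"yaw":0,"hand":1},{"dx":0,"dy":0,"dz":0,"yaw":0,"hand":1}]'; python3 -c "
from h import *
to([.495,.335,.18]);print(status.get_state()['grip_width'])"
```

```text
clock: 4.87
tool_pos: [0.4648, -0.0035, 0.1909]
tcp_rot: [0.617, 0.349, 0.614, -0.347]
ft_force: [0.3, -0.6, -1.5]
grip_width: 0.474
tool [ 0.4648 -0.0035  0.1909] need mm (tool axes) [  11.3  200.1 -274.6] F [ 0.3 -0.6 -1.5] t 4.87
0.47374382620491723
```

Lifted: grip width is 45 mm and the force reads about 1.5 N down. Now I'll carry it to the tray.

```bash
python3 -m creep '[{"dx":0,"dy":8,"dz":-11,"yaw":0,"hand":1},{"dx":0,"dy":18,"dz":-24,"yaw":0,"hand":1},{"dx":0,"dy":20,"dz":-28,"yaw":0,"hand":1},{"dx":0,"dy":20,"dz":-28,"yaw":0,"hand":1},{"dx":0,"dy":20,"dz":-28,"yaw":0,"hand":1},{"dx":0,"dy":20,"dz":-28,"yaw":0,"hand":1},{"dx":0,"dy":20,"dz":-28,"yaw":0,"hand":1},{"dx":0,"dy":20,"dz":-28,"yaw":0,"hand":1},{"dx":0,"dy":20,"dz":-28,"yaw":0,"hand":1},{"dx":0,"dy":18,"dz":-24,"yaw":0,"hand":1},{"dx":0,"dy":14,"dz":-18,"yaw":0,"hand":1},{"dx":0,"dy":0,"dz":0,"yaw":0,"hand":1}]'; python3 -c "
from h import *
snap('side','s2')
to([.495,.335,.063]);print(status.get_state()['grip_width'])"
```

```text
clock: 5.87
tool_pos: [0.4904, 0.339, 0.186]
tcp_rot: [0.616, 0.346, 0.618, -0.345]
ft_force: [-0.1, 0.5, -0.9]
grip_width: 0.476
tool [0.4906 0.3354 0.186 ] need mm (tool axes) [123.    3.8   2.8] F [ 0.4 -0.8 -1.9] t 5.92
0.4776673747925605
```

View pics/s2.png

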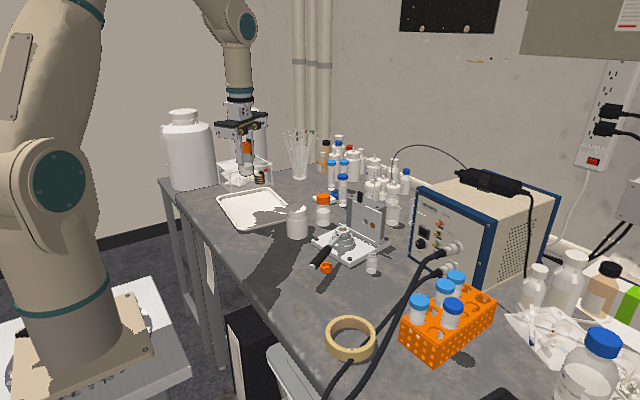

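The side view shows the bottle held upright over the tray, with the gripper at (240,130). I'll lower it.

```bash
python3 -m creep '[{"dx":16,"dy":0,"dz":0,"yaw":0,"hand":1},{"dx":20,"dy":0,"dz":0,"yaw":0,"hand":1},{"dx":20,"dy":0,"dz":0,"yaw":0,"hand":1},{"dx":20,"dy":0,"dz":0,"yaw":0,"hand":1},{"dx":16,"dy":0,"dz":0,"yaw":0,"hand":1},{"dx":10,"dy":0,"dz":0,"yaw":0,"hand":1},{"dx":8,"dy":0,"dz":0,"yaw":0,"hand":1},{"dx":4,"dy":0,"dz":0,"yaw":0,"hand":1},{"dx":2,"dy":0,"dz":0,"yaw":0,"hand":1},{"dx":0,"dy":0,"dz":0,"yaw":0,"hand":1},{"dx":0,"dy":0,"dz":0,"yaw":0,"hand":1}]'
```

```text
clock: 6.83
tool_pos: [0.4926, 0.3329, 0.0721]
tcp_rot: [0.616, 0.348, 0.615, -0.348]
ft_force: [0.5, 0.3, -1.1]
grip_width: 0.48
```

```bash
python3 -m creep '[{"dx":4,"dy":0,"dz":0,"yaw":0,"hand":1},{"dx":3,"dy":0,"dz":0,"yaw":0,"hand":1},{"dx":2,"dy":0,"dz":0,"yaw":0,"hand":1},{"dx":0,"dy":0,"dz":0,"yaw":0,"hand":1},{"dx":0,"dy":0,"dz":0,"yaw":0,"hand":1}]'; python3 -c "
from h import *
to([.495,.335,.0615])"
```

```text
clock: 7.25
tool_pos: [0.492, 0.3327, 0.0623]
tcp_rot: [0.615, 0.348, 0.616, -0.348]
ft_force: [-0.3, 0.3, -0.5]
grip_width: 0.477
tool [0.492  0.3327 0.0623] need mm (tool axes) [ 0.8  3.7 -0.4] F [-0.3  0.3 -0.5] t 7.25
```

Down, with the force falling to about zero. I'll release slowly and go up.

```bash
python3 -m creep '[{"dx":1,"dy":0,"dz":0,"yaw":0,"hand":1},{"dx":0,"dy":0,"dz":0,"yaw":0,"hand":-0.2},{"dx":0,"dy":0,"dz":0,"yaw":0,"hand":-1},{"dx":0,"dy":0,"dz":0,"yaw":0,"hand":-1},{"dx":0,"dy":0,"dz":0,"yaw":0,"hand":-1},{"dx":0,"dy":0,"dz":0,"yaw":0,"hand":-1},{"dx":0,"dy":0,"dz":0,"yaw":0,"hand":-1},{"dx":0,"dy":0,"dz":0,"yaw":0,"hand":-1}]'; python3 -m creep '[{"dx":-12,"dy":0,"dz":0,"yaw":0,"hand":-1},{"dx":-25,"dy":0,"dz":0,"yaw":0,"hand":-1},{"dx":-30,"dy":0,"dz":0,"yaw":0,"hand":-1},{"dx":-30,"dy":0,"dz":0,"yaw":0,"hand":-1},{"dx":-25,"dy":0,"dz":0,"yaw":0,"hand":-1},{"dx":0,"dy":0,"dz":0,"yaw":0,"hand":-1}]'; python3 -c "
from h import *
s=snap('side','s3');t=snap('top','t3')
a=s['img'][120:270,200:400];b=t['img'][140:290,165:385]
cv2.imwrite('pics/s3z.png',cv2.resize(a,None,fx=4,fy=4));cv2.imwrite('pics/t3z.png',cv2.resize(b,None,fx=3.6,fy=3.6))
"
```

```text
clock: 7.92
tool_pos: [0.4921, 0.3328, 0.0615]
tcp_rot: [0.615, 0.348, 0.616, -0.348]
ft_force: [-0.5, -0.4, 0.1]
grip_width: 0.939
clock: 8.42
tool_pos: [0.4952, 0.3344, 0.1896]
tcp_rot: [0.617, 0.351, 0.614, -0.345]
ft_force: [1.4, -0.2, 0.4]
grip_width: 1.003
```

View pics/s3z.png

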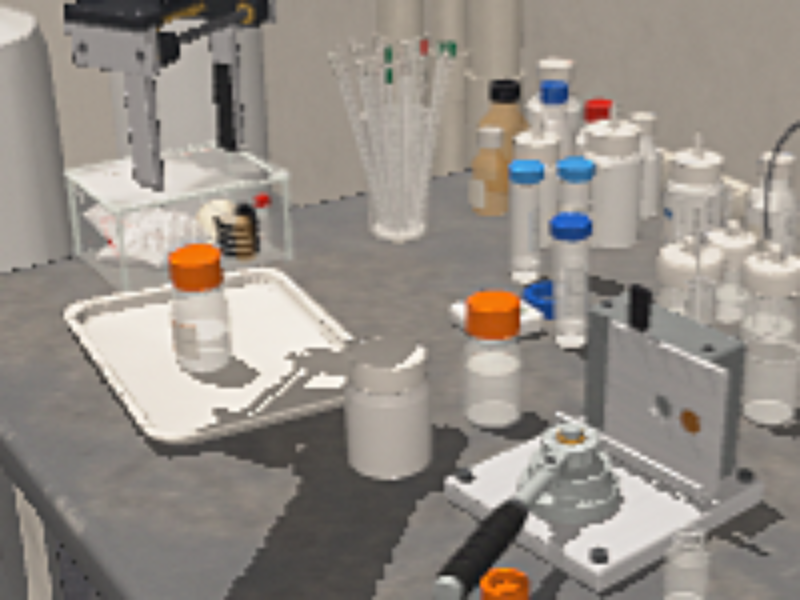

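View pics/t3z.png

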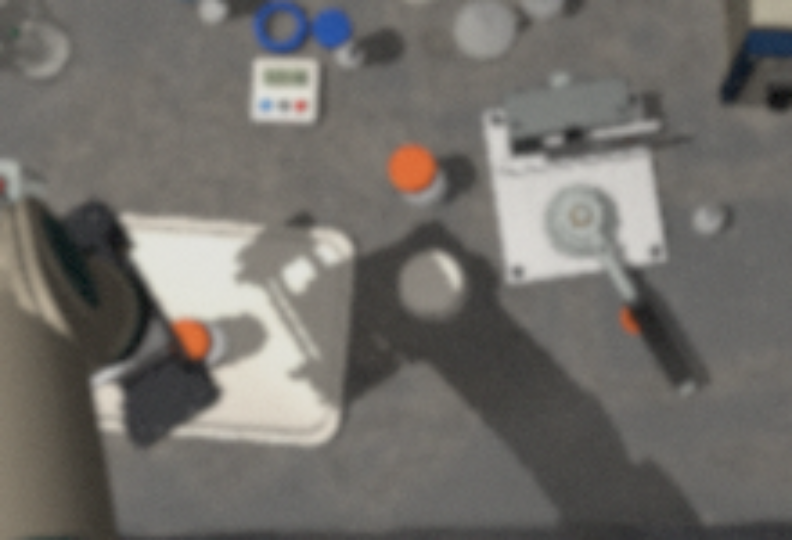

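The bottle stands upright in the tray: cap at (195,268) in the side crop and (192,340) in the top crop. Tub, second bottle and wrench haven't moved. Next is the wrench, approached from its right side.

```bash
python3 -c "
from h import *
to([.498,-.1085,.19]); print(np.round(status.get_state()['joint_pos'],2))"
```

```text
tool [0.4926 0.3331 0.1851] need mm (tool axes) [  -5.7 -223.   381.2] F [ 0.1  0.7 -0.5] t 8.52
[-0.8   0.61  0.25  1.73 -0.2   0.83  0.08]
```

```bash
python3 -m creep '[{"dx":0,"dy":-10,"dz":17,"yaw":0,"hand":1},{"dx":-2,"dy":-20,"dz":34,"yaw":0,"hand":1},{"dx":-2,"dy":-20,"dz":34,"yaw":0,"hand":1},{"dx":-2,"dy":-20,"dz":34,"yaw":0,"hand":1},{"dx":0,"dy":-20,"dz":34,"yaw":0,"hand":1},{"dx":0,"dy":-20,"dz":34,"yaw":0,"hand":1},{"dx":0,"dy":-20,"dz":34,"yaw":0,"hand":1},{"dx":0,"dy":-20,"dz":34,"yaw":0,"hand":1},{"dx":0,"dy":-20,"dz":34,"yaw":0,"hand":1},{"dx":0,"dy":-20,"dz":34,"yaw":0,"hand":1},{"dx":0,"dy":-20,"dz":34,"yaw":0,"hand":1},{"dx":0,"dy":-13,"dz":24,"yaw":0,"hand":1}]';python3 -m creep '[{"dx":0,"dy":0,"dz":0,"yaw":0,"hand":1},{"dx":0,"dy":0,"dz":0,"yaw":0,"hand":1},{"dx":0,"dy":0,"dz":0,"yaw":0,"hand":1}]'; python3 -c "
from h import *
snap('side','s4');snap('top','t4');
to([.498,-.1085,.06])"
```

```text
clock: 9.52
tool_pos: [0.4956, -0.1127, 0.1884]
tcp_rot: [0.614, 0.348, 0.616, -0.35]
ft_force: [0.6, -0.3, -1.2]
grip_width: 0.184
clock: 9.77
tool_pos: [0.4966, -0.1075, 0.1885]
tcp_rot: [0.615, 0.348, 0.617, -0.348]
ft_force: [-0.3, -0.4, 0.9]
grip_width: 0.011
tool [ 0.4971 -0.1066  0.1889] need mm (tool axes) [ 1.289e+02 -1.000e-01  2.300e+00] F [-0.1 -0.   0.1] t 9.87
```

View pics/s4.png

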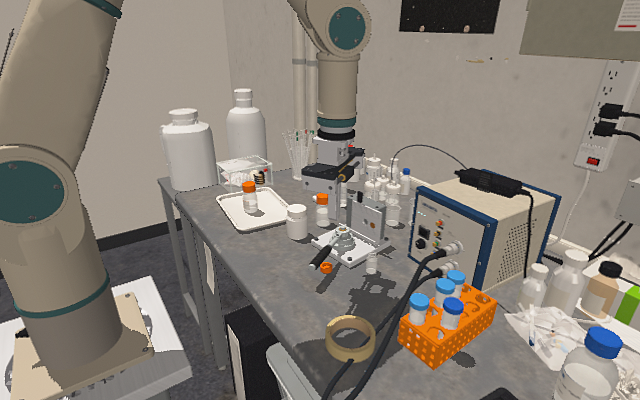

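The gripper is above, right of the wrench, at (340,190) in the side view, fingers shut. Descending now.

```bash
python3 -m creep '[{"dx":15,"dy":0,"dz":2,"yaw":0,"hand":1},{"dx":25,"dy":0,"dz":0,"yaw":0,"hand":1},{"dx":25,"dy":0,"dz":0,"yaw":0,"hand":1},{"dx":25,"dy":0,"dz":0,"yaw":0,"hand":1},{"dx":20,"dy":0,"dz":0,"yaw":0,"hand":1},{"dx":12,"dy":0,"dz":0,"yaw":0,"hand":1},{"dx":5,"dy":0,"dz":0,"yaw":0,"hand":1},{"dx":0,"dy":0,"dz":0,"yaw":0,"hand":1},{"dx":0,"dy":0,"dz":0,"yaw":0,"hand":1}]';python3 -c "
from h import *
s=snap('side','s5');
cv2.imwrite('pics/s5z.png',cv2.resize(s['img'][150:300,250:410],None,fx=4,fy=4))
to([.498,-.1085,.06])"
```

```text
clock: 10.62
tool_pos: [0.4987, -0.1096, 0.0627]
tcp_rot: [0.616, 0.348, 0.616, -0.348]
ft_force: [0.2, 0.1, 0.1]
grip_width: 0.001
tool [ 0.499  -0.1099  0.0631] need mm (tool axes) [ 3.1 -0.2 -1.7] F [ 0.5  1.3 -0.1] t 10.67
```

View pics/s5z.png

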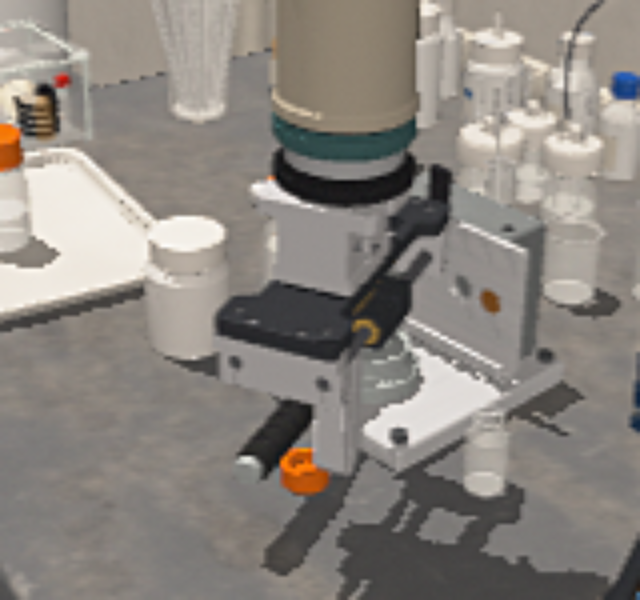

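The fingers stand just right of the grip: fingertips at (335,470), grip at (270,440) in the crop, above the loose cap. Approach, then the first part of the arc.

```bash
python3 -m creep '[{"dx":3,"dy":0,"dz":-7,"yaw":0,"hand":1},{"dx":0,"dy":0,"dz":-6,"yaw":0,"hand":1},{"dx":0,"dy":0,"dz":-4,"yaw":0,"hand":1},{"dx":0,"dy":-1,"dz":-7,"yaw":3,"hand":1},{"dx":0,"dy":-1,"dz":-7,"yaw":3,"hand":1},{"dx":0,"dy":-1,"dz":-7,"yaw":3,"hand":1},{"dx":0,"dy":-1,"dz":-7,"yaw":3,"hand":1},{"dx":0,"dy":0,"dz":0,"yaw":0,"hand":1}]';python3 -c "
from h import *
s=snap('side','s6');t=snap('top','t6')
cv2.imwrite('pics/s6z.png',cv2.resize(s['img'][150:300,250:410],None,fx=4,fy=4))
st,M=tool();n=np.array([.5965,-.0095,.0575]);print(np.round(M.T@(st['tool_pos']-n)*1000,1),np.round(M[:,1],3));to([.498,-.1085,.06])"
```

```text
clock: 11.33
tool_pos: [0.4738, -0.0714, 0.0599]
tcp_rot: [0.576, 0.411, 0.575, -0.41]
ft_force: [0.6, 0.8, 0.8]
grip_width: 0.006
[  -2.2 -136.8   18.7] [ 0.945  0.328 -0.   ]
tool [ 0.4734 -0.0721  0.0597] need mm (tool axes) [-0.3 11.3 42.5] F [-0.1 -0.1  0.5] t 11.43
```

View pics/s6z.png

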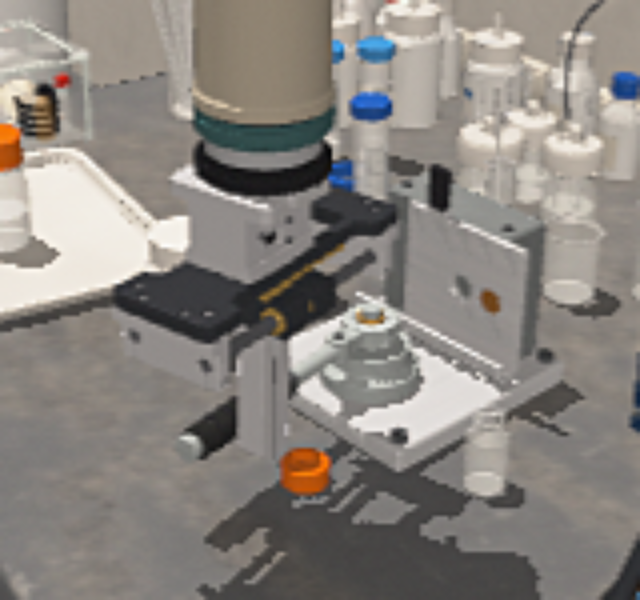

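```bash
cat >> h.py <<'E'
def ang(s,uv):
    p=onz(s,[uv],.0575)[0]; d=p-np.array([.5965,-.0095,.0575]); return p,np.linalg.norm(d),np.degrees(np.arctan2(d[1],d[0]))%360-180
E
python3 -c "
from h import *
s=dict(np.load('/tmp/s6.npz')); print(ang(s,(297.3,261.7)))
s=dict(np.load('/tmp/s0.npz')) if 0 else dict(np.load('/tmp/side0.npz')); print(ang(s,(210+408/4,150+468/4)))"
```

```text
(array([ 0.42998291, -0.06427254,  0.0575    ]), np.float64(0.17529396264544791), np.float64(18.207610644960482))
(array([ 0.44677446, -0.10035569,  0.0575    ]), np.float64(0.17513564058754408), np.float64(31.249999940275245))
```

The handle followed to about 18.5° in world, and the contact offset of about 18.7 mm is as expected. About 40° is left to tight, so I'll go 30° now.

```bash
python3 -m creep '[{"dx":0,"dy":-1,"dz":-7,"yaw":3,"hand":1},{"dx":0,"dy":-1,"dz":-7,"yaw":3,"hand":1},{"dx":0,"dy":-1,"dz":-7,"yaw":3,"hand":1},{"dx":0,"dy":-1,"dz":-7,"yaw":3,"hand":1},{"dx":0,"dy":-1,"dz":-7,"yaw":3,"hand":1},{"dx":0,"dy":-1,"dz":-7,"yaw":3,"hand":1},{"dx":0,"dy":-1,"dz":-7,"yaw":3,"hand":1},{"dx":0,"dy":-1,"dz":-7,"yaw":3,"hand":1},{"dx":0,"dy":-1,"dz":-7,"yaw":3,"hand":1},{"dx":0,"dy":-1,"dz":-7,"yaw":3,"hand":1},{"dx":0,"dy":0,"dz":0,"yaw":0,"hand":1},{"dx":0,"dy":0,"dz":0,"yaw":0,"hand":1}]';python3 -c "
from h import *
s=snap('side','s7')
cv2.imwrite('pics/s7z.png',cv2.resize(s['img'][150:300,250:410],None,fx=4,fy=4))
st,M=tool();n=np.array([.5965,-.0095,.0575]);print(np.round(M.T@(st['tool_pos']-n)*1000,1),np.round(M[:,1],3),np.round(st['ft_force'],1))"
```

```text
clock: 12.43
tool_pos: [0.4568, -0.0045, 0.0595]
tcp_rot: [-0.45, -0.545, -0.451, 0.545]
ft_force: [-0.1, 0.7, -0.3]
grip_width: 0.001
[  -1.8 -138.2   21.6] [ 0.982 -0.188 -0.001] [-0.2 -0.4  0.8]
```

View pics/s7z.png

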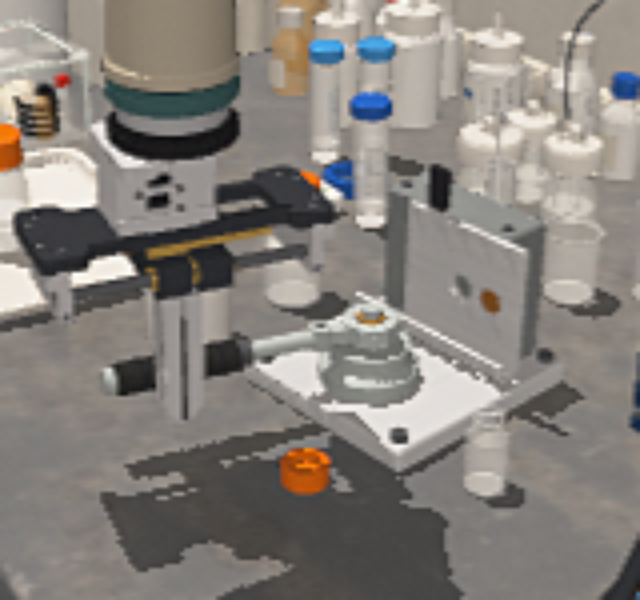

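```bash
python3 -m creep '[{"dx":0,"dy":-1,"dz":-7,"yaw":3,"hand":1},{"dx":0,"dy":-1,"dz":-7,"yaw":3,"hand":1},{"dx":0,"dy":-1,"dz":-7,"yaw":3,"hand":1},{"dx":0,"dy":0,"dz":0,"yaw":0,"hand":1},{"dx":0,"dy":0,"dz":0,"yaw":0,"hand":1}]';python3 -c "
from h import *
s=dict(np.load('/tmp/s7.npz'));print(ang(s,(277.5,245)))
s=snap('side','s8')
cv2.imwrite('pics/s8z.png',cv2.resize(s['img'][150:300,250:410],None,fx=4,fy=4))
st,M=tool();n=np.array([.5965,-.0095,.0575]);print(np.round(M.T@(st['tool_pos']-n)*1000,1),np.round(M[:,1],3),np.round(M.T@st['ft_force'],1))"
```

```text
clock: 12.9
tool_pos: [0.4589, 0.0163, 0.0594]
tcp_rot: [-0.406, -0.578, -0.407, 0.579]
ft_force: [-1.0, -0.2, -0.2]
grip_width: 0.01
(array([0.42629905, 0.02402084, 0.0575    ]), np.float64(0.17347048758572156), np.float64(-11.141726267555356))
[  -1.8 -138.1   22.7] [ 0.941 -0.34  -0.001] [-0.5 -0.7 -0.2]
```

View pics/s8z.png

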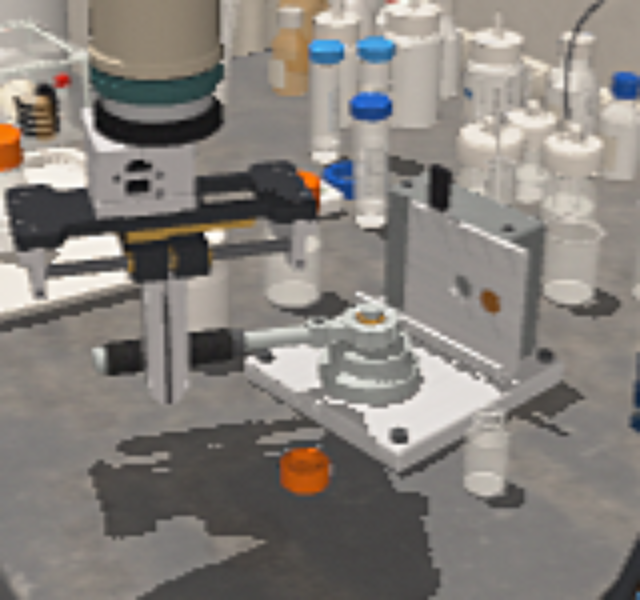

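```bash
python3 -m creep '[{"dx":0,"dy":0,"dz":-3,"yaw":1,"hand":1},{"dx":0,"dy":0,"dz":-3,"yaw":1,"hand":1},{"dx":0,"dy":0,"dz":0,"yaw":0,"hand":1}]';python3 -c "
from h import *
st,M=tool();print(np.round(M.T@st['ft_force'],1))"; python3 -m creep '[{"dx":0,"dy":0,"dz":-4,"yaw":1,"hand":1},{"dx":0,"dy":0,"dz":0,"yaw":0,"hand":1}]';python3 -c "
from h import *
st,M=tool();n=np.array([.5965,-.0095,.0575]);print(np.round(M.T@(st['tool_pos']-n)*1000,1),np.round(M[:,1],3),np.round(M.T@st['ft_force'],1))"
```

```text
clock: 13.2
tool_pos: [0.4604, 0.0215, 0.0593]
tcp_rot: [-0.395, -0.586, -0.395, 0.587]
ft_force: [-2.6, -2.9, 1.0]
grip_width: 0.003
[-1.  -1.3  3.7]
clock: 13.37
tool_pos: [0.4611, 0.0242, 0.0592]
tcp_rot: [-0.39, -0.589, -0.39, 0.591]
ft_force: [-5.4, -7.7, 2.6]
grip_width: 0.003
[  -1.3 -137.8   22.1] [ 0.92  -0.392 -0.002] [-2.5 -1.9  9.2]
```

The nut is tight (9 N). Now small steps through the click.

```bash
python3 -m creep '[{"dx":0,"dy":0,"dz":-3,"yaw":1,"hand":1},{"dx":0,"dy":0,"dz":-3,"yaw":1,"hand":1},{"dx":0,"dy":0,"dz":0,"yaw":0,"hand":1}]';python3 -c "
from h import *
st,M=tool();n=np.array([.5965,-.0095,.0575]);print(np.round(M.T@(st['tool_pos']-n)*1000,1),np.round(M[:,1],3),np.round(M.T@st['ft_force'],1))"; python3 -m creep '[{"dx":0,"dy":0,"dz":-4,"yaw":2,"hand":1},{"dx":0,"dy":0,"dz":0,"yaw":0,"hand":1}]';python3 -c "
from h import *
s=snap('side','s9')
cv2.imwrite('pics/s9z.png',cv2.resize(s['img'][150:300,250:410],None,fx=4,fy=4))
st,M=tool();n=np.array([.5965,-.0095,.0575]);print(np.round(M.T@(st['tool_pos']-n)*1000,1),np.round(M[:,1],3),np.round(M.T@st['ft_force'],1))"
```

```text
clock: 13.62
tool_pos: [0.4625, 0.0295, 0.0591]
tcp_rot: [-0.379, -0.595, -0.38, 0.598]
ft_force: [-6.0, -6.7, 2.5]
grip_width: 0.007
[  -1.  -137.9   21.5] [ 0.906 -0.424 -0.003] [-2.5 -2.6  8.6]
clock: 13.78
tool_pos: [0.4637, 0.0334, 0.059]
tcp_rot: [-0.368, -0.601, -0.369, 0.605]
ft_force: [-7.6, -7.1, 3.6]
grip_width: 0.006
[  -0.8 -137.8   22.5] [ 0.89  -0.455 -0.004] [-2.7 -2.8  8.9]
```

View pics/s9z.png

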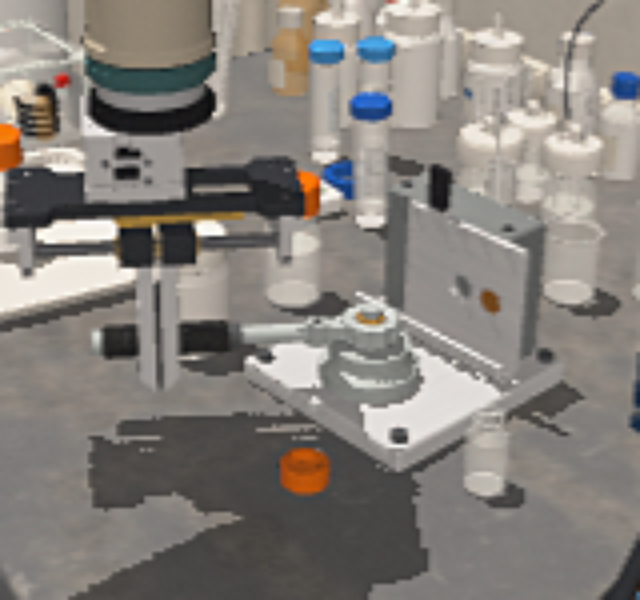

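```bash
python3 -m creep '[{"dx":0,"dy":0,"dz":-3,"yaw":2,"hand":1},{"dx":0,"dy":0,"dz":-3,"yaw":2,"hand":1},{"dx":0,"dy":0,"dz":0,"yaw":0,"hand":1}]';python3 -c "
from h import *
s=dict(np.load('/tmp/s9.npz'));print(ang(s,(273.9,235)))
s=snap('side','s10')
cv2.imwrite('pics/s10z.png',cv2.resize(s['img'][190:260,260:360],None,fx=8,fy=8,interpolation=cv2.INTER_CUBIC))
st,M=tool();n=np.array([.5965,-.0095,.0575]);print(np.round(M.T@(st['tool_pos']-n)*1000,1),np.round(M[:,1],3),np.round(M.T@st['ft_force'],1))"
```

```text
clock: 14.08
tool_pos: [0.4658, 0.0395, 0.0588]
tcp_rot: [-0.347, -0.613, -0.349, 0.618]
ft_force: [-8.1, -5.2, 4.2]
grip_width: 0.003
(array([0.44153666, 0.07163418, 0.0575    ]), np.float64(0.17491823930383776), np.float64(-27.635212944895102))
[  -0.5 -137.2   25.5] [ 0.857 -0.515 -0.006] [-4.6 -4.   8.6]
```

View pics/s10z.png

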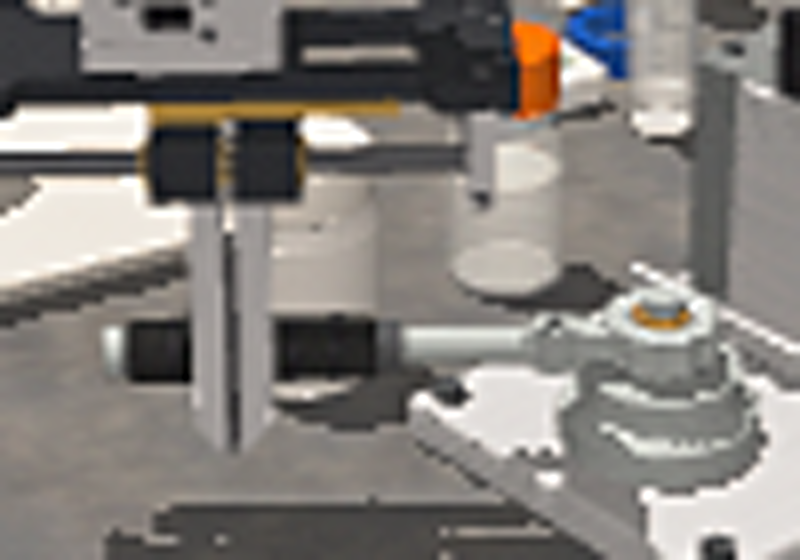

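```bash
python3 -m creep '[{"dx":0,"dy":0,"dz":-4,"yaw":0,"hand":1},{"dx":0,"dy":0,"dz":0,"yaw":0,"hand":1}]';python3 -c "
from h import *
s=dict(np.load('/tmp/s10.npz'))
p=onz(s,[(260+110/8,190+350/8),(260+390/8,190+347/8),(260+540/8,190+335/8)],.0575);print(p);d=p[0]-[.563,.0039,.0575];print('tip from joint',np.degrees(np.arctan2(d[1],-d[0])))
d=p[0]-p[1];print('grip line',np.degrees(np.arctan2(d[1],-d[0])))
st,M=tool();j=np.array([.563,.0039]);d=st['tool_pos'][:2]-j;L=np.hypot(*d);print(st['tool_pos'],np.round(M.T@st['ft_force'],1))
for c in (.0185,.020):print('phi',np.degrees(np.arctan2(d[1],-d[0])+np.arcsin(c/L)),'give',np.arctan2(d[1],-d[0])+np.arcsin(c/L)-.38)"
```

```text
clock: 14.3
tool_pos: [0.4677, 0.043, 0.0588]
tcp_rot: [-0.347, -0.613, -0.349, 0.618]
ft_force: [-8.3, -4.3, 3.2]
grip_width: 0.004
[[0.44419061 0.07747023 0.0575    ]
 [0.52095675 0.02850687 0.0575    ]
 [0.56623034 0.00761282 0.0575    ]]
tip from joint 31.76699579761008
grip line 32.53074545669157
[0.46769876 0.04303826 0.05884715] [-3.1 -5.   8. ]
phi 32.67156021050552 give 0.1902262974368929
phi 33.52072637297904 give 0.205047042868581
```

Two independent estimates put the give at 0.19–0.21 rad, so it has clicked. Backing off gently.

```bash
python3 -m creep '[{"dx":0,"dy":0,"dz":4,"yaw":0,"hand":1},{"dx":0,"dy":0,"dz":4,"yaw":0,"hand":1},{"dx":0,"dy":0,"dz":4,"yaw":0,"hand":1},{"dx":0,"dy":0,"dz":4,"yaw":0,"hand":1},{"dx":0,"dy":0,"dz":4,"yaw":0,"hand":1},{"dx":0,"dy":0,"dz":4,"yaw":0,"hand":1},{"dx":0,"dy":0,"dz":4,"yaw":0,"hand":1},{"dx":0,"dy":0,"dz":6,"yaw":0,"hand":1},{"dx":0,"dy":0,"dz":10,"yaw":0,"hand":1},{"dx":0,"dy":0,"dz":12,"yaw":0,"hand":1},{"dx":0,"dy":0,"dz":0,"yaw":0,"hand":1}]';python3 -c "
from h import *
s=snap('side','s11')
cv2.imwrite('pics/s11z.png',cv2.resize(s['img'][190:290,250:370],None,fx=6.5,fy=6,interpolation=cv2.INTER_CUBIC))
to([.4,0,.2])"
```

```text
clock: 15.22
tool_pos: [0.4418, -0.0063, 0.0596]
tcp_rot: [-0.348, -0.616, -0.347, 0.616]
ft_force: [0.2, 0.1, -0.1]
grip_width: 0.004
tool [ 0.4425 -0.0052  0.0596] need mm (tool axes) [-140.4  -39.1   17.4] F [0.1 0.  0.3] t 15.27
```

View pics/s11z.png

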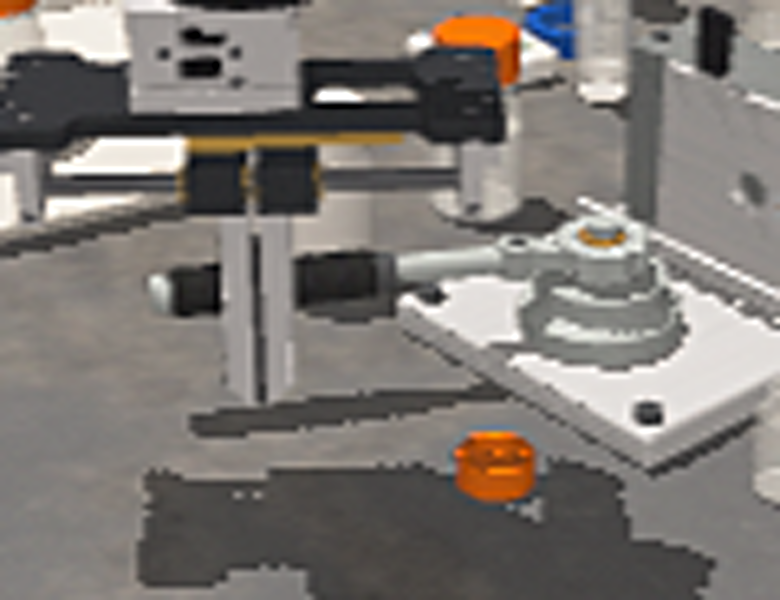

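The handle is free of the fingers. Going up, then checking its angle.

```bash
python3 -m creep '[{"dx":-10,"dy":0,"dz":4,"yaw":0,"hand":1},{"dx":-25,"dy":0,"dz":0,"yaw":0,"hand":1},{"dx":-30,"dy":0,"dz":0,"yaw":0,"hand":-1},{"dx":-30,"dy":0,"dz":0,"yaw":0,"hand":-1},{"dx":-30,"dy":0,"dz":0,"yaw":0,"hand":-1},{"dx":-30,"dy":0,"dz":0,"yaw":0,"hand":-1},{"dx":-10,"dy":0,"dz":0,"yaw":0,"hand":-1},{"dx":0,"dy":0,"dz":0,"yaw":0,"hand":-1}]';python3 -c "
from h import *
s=snap('side','s12')
print(ang(s,(274.6,238.7)))
cv2.imwrite('pics/s12z.png',cv2.resize(s['img'][150:270,250:410],None,fx=5,fy=5,interpolation=cv2.INTER_CUBIC))
to([.4,0,.2]);print(np.round(status.get_state()['joint_pos'],2))"
```

```text
clock: 15.93
tool_pos: [0.4429, -0.0071, 0.2265]
tcp_rot: [0.349, 0.617, 0.348, -0.613]
ft_force: [0.2, 0.1, -0.0]
grip_width: 0.395
(array([0.43440147, 0.0543952 , 0.0575    ]), np.float64(0.1742369938030242), np.float64(-21.513122388384687))
tool [ 0.4416 -0.0069  0.2249] need mm (tool axes) [ 24.8 -39.3  15.4] F [ 0.1 -0.2 -0.9] t 15.98
[-0.59  0.43  0.76  2.09 -0.42  0.78 -0.11]
```

View pics/s12z.png

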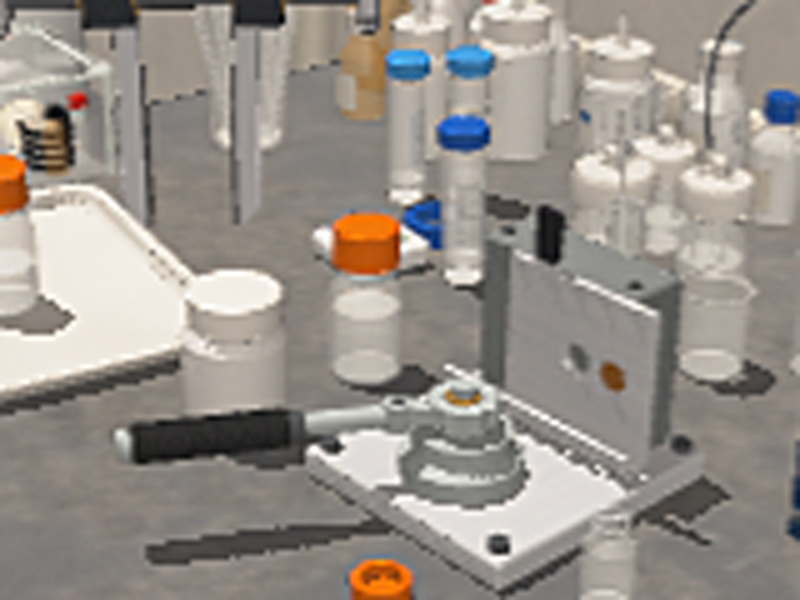

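The handle is straight at −21.5° (tight is about −21.8°), and nothing else has moved. Next, turn the jaws onto the cell's y and go over the tab at (549,233) in the crop.

```bash
python3 -m creep '[{"dx":0,"dy":0,"dz":0,"yaw":6.5,"hand":-1},{"dx":0,"dy":0,"dz":0,"yaw":6.5,"hand":-1},{"dx":0,"dy":0,"dz":0,"yaw":6.5,"hand":-1},{"dx":0,"dy":0,"dz":0,"yaw":6.5,"hand":-1},{"dx":0,"dy":0,"dz":0,"yaw":6.5,"hand":-1},{"dx":0,"dy":0,"dz":0,"yaw":6.5,"hand":-1},{"dx":0,"dy":0,"dz":0,"yaw":6.5,"hand":-1},{"dx":0,"dy":0,"dz":0,"yaw":6.5,"hand":-1},{"dx":0,"dy":0,"dz":0,"yaw":0,"hand":-1}]';python3 -c "
from h import *
st,M=tool();print(np.degrees(np.arctan2(M[1,1],M[0,1])))
to([.658,-.003,.21])"
```

```text
clock: 16.73
tool_pos: [0.4399, -0.0076, 0.2225]
tcp_rot: [-0.043, -0.705, -0.042, 0.707]
ft_force: [-0.8, 0.2, 0.4]
grip_width: 0.996
-83.14090705675623
tool [ 0.4399 -0.0076  0.2225] need mm (tool axes) [  11.7   21.4 -217.1] F [-0.8  0.2  0.4] t 16.73
```

```bash
python3 -m creep '[{"dx":0,"dy":2,"dz":-15,"yaw":0,"hand":-1},{"dx":0,"dy":3,"dz":-30,"yaw":0,"hand":-1},{"dx":0,"dy":4,"dz":-30,"yaw":0,"hand":-1},{"dx":0,"dy":4,"dz":-40,"yaw":0,"hand":-1},{"dx":0,"dy":4,"dz":-40,"yaw":0,"hand":-1},{"dx":0,"dy":4,"dz":-40,"yaw":0,"hand":-1},{"dx":0,"dy":0,"dz":-22,"yaw":0,"hand":-1},{"dx":0,"dy":0,"dz":0,"yaw":0,"hand":-1},{"dx":0,"dy":0,"dz":0,"yaw":0,"hand":-1}]';python3 -c "
from h import *
s=snap('side','s13')
cv2.imwrite('pics/s13z.png',cv2.resize(s['img'][110:230,290:450],None,fx=5,fy=5,interpolation=cv2.INTER_CUBIC))
to([.658,-.003,.156])"
```

```text
clock: 17.48
tool_pos: [0.6585, -0.0024, 0.2219]
tcp_rot: [-0.044, -0.705, -0.044, 0.707]
ft_force: [-0.9, 0.7, -0.0]
grip_width: 1.003
tool [ 0.6576 -0.0027  0.2225] need mm (tool axes) [66.5  0.4 -0.6] F [-0.1 -0.6 -0.3] t 17.53
```

View pics/s13z.png

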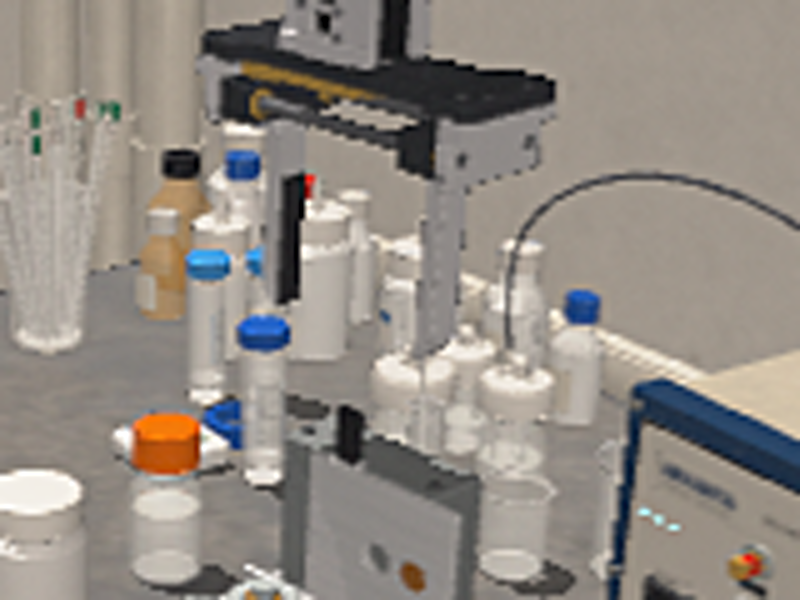

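The jaws straddle the tab: tips at (285,303) and (435,357), tab at (349,430). Lower and close.

```bash
python3 -m creep '[{"dx":15,"dy":0,"dz":0,"yaw":0,"hand":-1},{"dx":20,"dy":0,"dz":0,"yaw":0,"hand":-1},{"dx":15,"dy":0,"dz":0,"yaw":0,"hand":-1},{"dx":10,"dy":0,"dz":0,"yaw":0,"hand":-1},{"dx":4,"dy":0,"dz":0,"yaw":0,"hand":0},{"dx":0,"dy":0,"dz":0,"yaw":0,"hand":0},{"dx":0,"dy":0,"dz":0,"yaw":0,"hand":0},{"dx":0,"dy":0,"dz":0,"yaw":0,"hand":0}]';python3 -c "
from h import *
s=snap('side','s14')
cv2.imwrite('pics/s14z.png',cv2.resize(s['img'][110:230,290:450],None,fx=5,fy=5,interpolation=cv2.INTER_CUBIC))
to([.658,-.003,.156])"
```

```text
clock: 18.2
tool_pos: [0.6593, -0.0024, 0.1615]
tcp_rot: [0.043, 0.706, 0.043, -0.705]
ft_force: [0.2, -0.1, 1.2]
grip_width: 0.754
tool [ 0.6594 -0.0024  0.1615] need mm (tool axes) [5.5 0.5 1.4] F [-0.4 -1.   0.2] t 18.25
```

View pics/s14z.png

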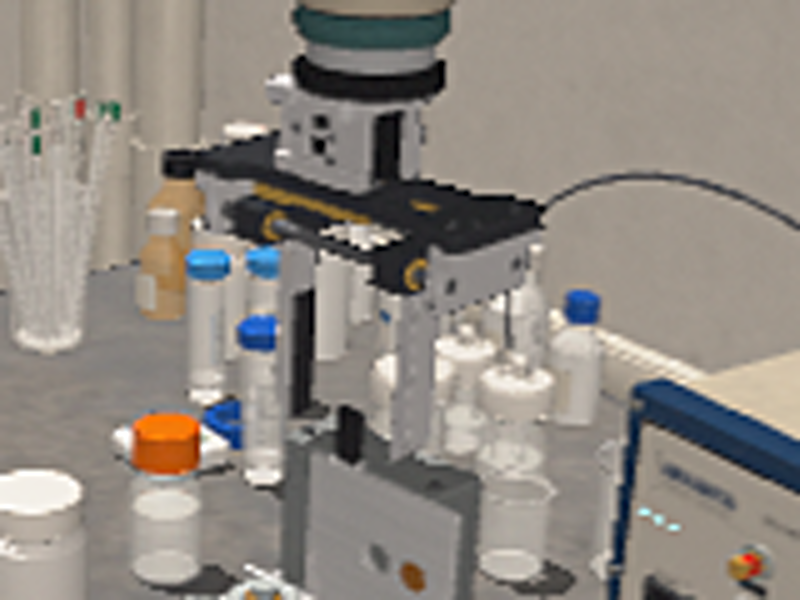

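```bash
python3 -m creep '[{"dx":4,"dy":0,"dz":1,"yaw":0,"hand":0},{"dx":0,"dy":0,"dz":0,"yaw":0,"hand":0.5},{"dx":0,"dy":0,"dz":0,"yaw":0,"hand":0.5},{"dx":0,"dy":0,"dz":0,"yaw":0,"hand":0.55},{"dx":0,"dy":0,"dz":0,"yaw":0,"hand":0.55},{"dx":0,"dy":0,"dz":0,"yaw":0,"hand":0.55},{"dx":0,"dy":0,"dz":0,"yaw":0,"hand":0.55},{"dx":0,"dy":0,"dz":0,"yaw":0,"hand":0.55}]';python3 -c "
from h import *
s=snap('side','s15')
cv2.imwrite('pics/s15z.png',cv2.resize(s['img'][150:230,310:410],None,fx=8,fy=7,interpolation=cv2.INTER_CUBIC))
to([.658,-.003,.156])"
```

```text
clock: 18.92
tool_pos: [0.6579, -0.0023, 0.1565]
tcp_rot: [-0.043, -0.706, -0.043, 0.706]
ft_force: [-0.1, 0.7, 0.3]
grip_width: 0.228
tool [ 0.6579 -0.0023  0.1565] need mm (tool axes) [ 0.5  0.7 -0. ] F [-0.6 -0.2  0.4] t 18.97
```

View pics/s15z.png

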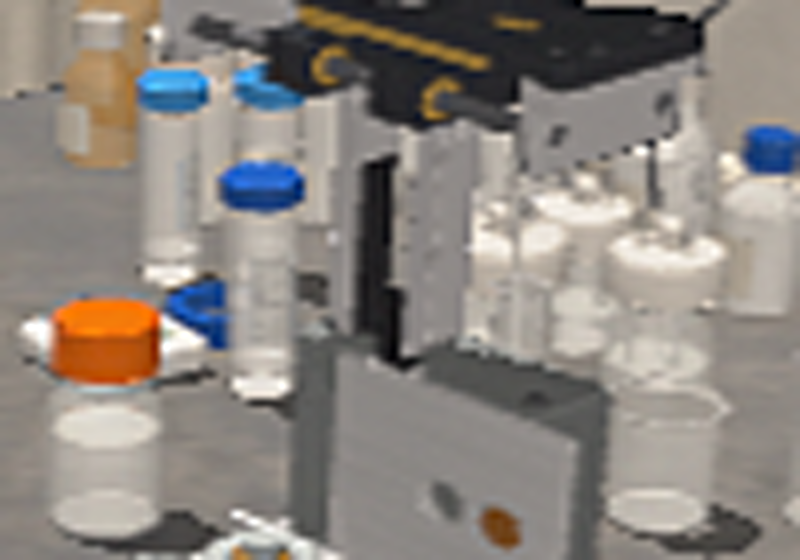

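```bash
python3 -m creep '[{"dx":0,"dy":0,"dz":0,"yaw":0,"hand":0.7},{"dx":0,"dy":0,"dz":0,"yaw":0,"hand":1},{"dx":0,"dy":0,"dz":0,"yaw":0,"hand":1},{"dx":0,"dy":0,"dz":0,"yaw":0,"hand":1}]';python3 -c "
from h import *
to([.658-.026*.12,-.003+.026*.993,.156])"
```

```text
clock: 19.3
tool_pos: [0.6579, -0.0027, 0.1565]
tcp_rot: [0.043, 0.706, 0.043, -0.706]
ft_force: [0.2, -0.8, 0.1]
grip_width: 0.164
tool [ 0.6579 -0.0027  0.1565] need mm (tool axes) [  0.4 -25.7  -0.1] F [ 0.2 -0.8  0.1] t 19.3
```

The tab is gripped (15.5 mm, no side load). Sliding 26 mm left.

```bash
python3 -m creep '[{"dx":0,"dy":-4,"dz":0,"yaw":0,"hand":1},{"dx":0,"dy":-4,"dz":0,"yaw":0,"hand":1},{"dx":0,"dy":-4,"dz":0,"yaw":0,"hand":1},{"dx":0,"dy":-4,"dz":0,"yaw":0,"hand":1},{"dx":0,"dy":-4,"dz":0,"yaw":0,"hand":1},{"dx":0,"dy":-4,"dz":0,"yaw":0,"hand":1},{"dx":0,"dy":-2,"dz":0,"yaw":0,"hand":1},{"dx":0,"dy":0,"dz":0,"yaw":0,"hand":1},{"dx":0,"dy":0,"dz":0,"yaw":0,"hand":1}]';python3 -c "
from h import *
st,M=tool();print(np.round(M.T@st['ft_force'],1))
to([.658-.026*.12,-.003+.026*.993,.156])"
```

```text
clock: 20.05
tool_pos: [0.6546, 0.0233, 0.1565]
tcp_rot: [-0.043, -0.706, -0.043, 0.706]
ft_force: [-0.4, -1.1, 0.7]
grip_width: 0.162
[-0.7  1.   0.5]
tool [0.6546 0.0233 0.1565] need mm (tool axes) [ 0.5  0.5 -0.3] F [-0.4 -1.1  0.7] t 20.05
```

Moved 26.2 mm and the force is near zero, so it sits in the stop. Release gently, go straight up, look.

```bash
python3 -m creep '[{"dx":0,"dy":0,"dz":0,"yaw":0,"hand":1},{"dx":0,"dy":0,"dz":0,"yaw":0,"hand":1},{"dx":0,"dy":0,"dz":0,"yaw":0,"hand":0.2},{"dx":0,"dy":0,"dz":0,"yaw":0,"hand":0.2},{"dx":0,"dy":0,"dz":0,"yaw":0,"hand":0.2},{"dx":0,"dy":0,"dz":0,"yaw":0,"hand":0.2},{"dx":0,"dy":0,"dz":0,"yaw":0,"hand":0.2}]';python3 -m creep '[{"dx":-10,"dy":0,"dz":0,"yaw":0,"hand":0.2},{"dx":-25,"dy":0,"dz":0,"yaw":0,"hand":0.2},{"dx":-30,"dy":0,"dz":0,"yaw":0,"hand":0.2},{"dx":-15,"dy":0,"dz":10,"yaw":0,"hand":0.2},{"dx":0,"dy":0,"dz":30,"yaw":0,"hand":0.2},{"dx":0,"dy":0,"dz":35,"yaw":0,"hand":0.2},{"dx":0,"dy":0,"dz":35,"yaw":0,"hand":0.2},{"dx":0,"dy":0,"dz":35,"yaw":0,"hand":0.2},{"dx":0,"dy":0,"dz":35,"yaw":0,"hand":0.2},{"dx":0,"dy":0,"dz":10,"yaw":0,"hand":0.2},{"dx":0,"dy":0,"dz":0,"yaw":0,"hand":0.2},{"dx":0,"dy":0,"dz":0,"yaw":0,"hand":0.2}]';python3 -c "
from h import *
s=snap('side','s16');t=snap('top','t16')
cv2.imwrite('pics/s16z.png',cv2.resize(s['img'][150:300,230:410],None,fx=4,fy=4,interpolation=cv2.INTER_CUBIC))
cv2.imwrite('pics/t16z.png',cv2.resize(t['img'][140:290,165:425],None,fx=3,fy=3.6))
"
```

```text
clock: 20.63
tool_pos: [0.6548, 0.0237, 0.1564]
tcp_rot: [0.043, 0.706, 0.043, -0.706]
ft_force: [-0.4, -0.2, -0.5]
grip_width: 0.396
clock: 21.63
tool_pos: [0.4674, 0.0006, 0.2374]
tcp_rot: [0.043, 0.707, 0.044, -0.705]
ft_force: [-0.0, 0.6, -0.8]
grip_width: 0.403
```

View pics/s16z.png

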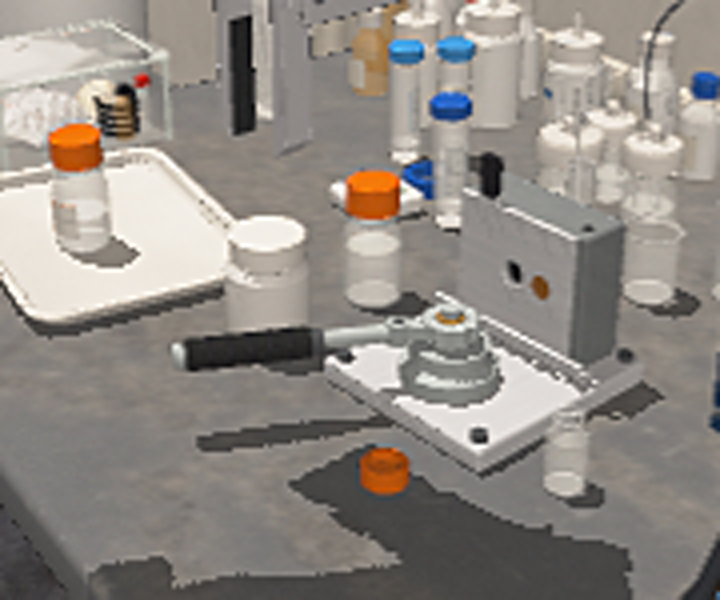

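View pics/t16z.png

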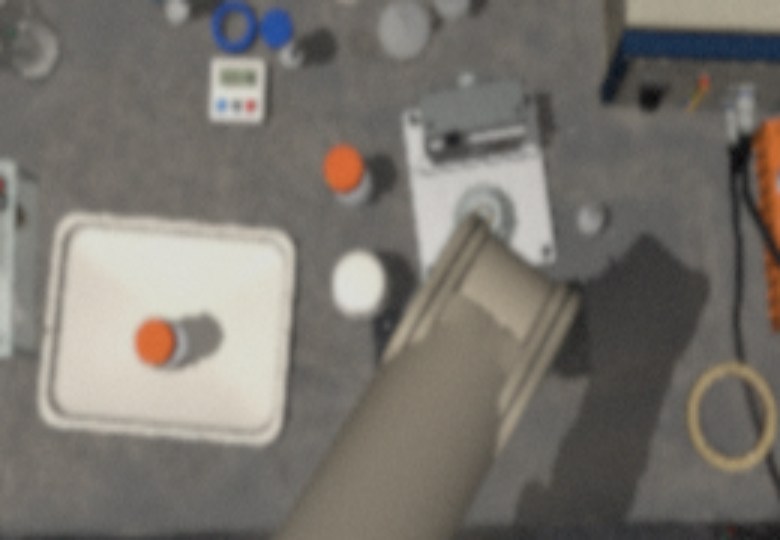

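```bash
python3 -c "
from h import *
s=dict(np.load('/tmp/s16.npz'));t=dict(np.load('/tmp/t16.npz'))
print(ang(s,(274.5,238.7)), onz(s,[(353,193.7),(359.6,196.6)],.141))
print('bottle tray',onz(t,[(165+155/3,140+341/3.6)],.101))
print('tub',onz(t,[(165+359/3,140+284/3.6)],.088))
o=onz(s,[(353,193.7)],.141)[0]-onz(s,[(359.6,196.6)],.141)[0];print('tab shift',np.linalg.norm(o))
from rig import sign_off
print(sign_off())"
```

```text
(array([0.43419066, 0.05453626, 0.0575    ]), np.float64(0.17448485150984885), np.float64(-21.53083046255574)) [[ 0.65673104  0.01905032  0.141     ]
 [ 0.6596298  -0.00504967  0.141     ]]
bottle tray [[0.48936705 0.33136609 0.101     ]]
tub [[0.53566308 0.1215166  0.088     ]]
tab shift 0.02427370013961551
the job is handed in; nothing more can be done
None
```

The job is done and handed in at about 21.7 s on the robot's clock. No verdict was reported, so what follows rests on my own measurements.

- **Container:** I took the orange-capped bottle out of the wrench's swing and stood it upright in the tray. Its cap centre is at about (0.489, 0.331) m; the tray's centre is at about (0.508, 0.339) m.
- **Wrench:** I pushed the handle clockwise to tight, where the force came up to about 9 N, then on to a give of about 0.19–0.21 rad and let go. The last picture shows the handle straight at −21.5°, against about −21.8° worked out for tight.
- **Shutter:** I gripped the tab and slid it 26.2 mm left by the arm's reading. The force was near zero before I let go, and the dark open hole now shows beside the amber filter where the port is.

**Check that disagreed:** the tab's shift in the picture came out at 24.3 mm, against 26.2 mm from the arm. The gap is about the size of the pixel and calibration error, and both values lie within the 3 mm allowed.

The tub measured about 1 mm from its starting place. The second bottle, vial, timer, tape and loose cap look unmoved in the last pictures, but I did not re-measure them. The gripper ended raised, touching nothing.

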